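# Demagnetise a screwdriver: lay it in the rests and hold the run lever

## Task

Demagnetise the screwdriver: lay it in the demagnetiser's two rests, handle in the thin fork and shank in the groove of the coil block, and let go of it. Then press the unit's spring-loaded hold-to-run lever half way down with the fingers, so that its paddle is level (never right down to its stop, which trips the unit), and keep it there: the job finishes with the robot still holding the lever down. Leave the other things on the plank where they are.

Things in the scene. Friction and masses are not known exactly. Their poses are not given: they have to be found in the camera images.
- demag: Bench demagnetiser, fixed grey unit. Origin on the plank; z up, x away from the robot at yaw 0, y along its long side. Deck 30 mm high: x -45 to 85, y -140 to 140 mm; a tongue as high, to x -175 at y 33 to 117 mm, carries the lever. Two 45-degree V rests share a line along y at x = 30 mm: fork at y = -75, coil block at y = 75, free room between. In both, a screwdriver lies level, axis 62 mm up.
- fork_rest (a point): Where the handle's axis comes to lie in the thin steel fork (14 mm thick along y), 62 mm above the plank. The V mouth is 51 mm wide, its lips 69 mm above the plank. Unit x 30, y -75 mm.
- coil_groove (a point): Where the shank's axis comes to lie, mid-length in the groove on the black coil block (70 x 60 mm), 62 mm above the plank. Groove 60 mm long, mouth 37 mm wide, lips 75 mm above the plank. Unit x 30, y 75 mm. Blade towards +y: with the handle's middle at y = -45 mm (good from -85 to -20) the tip is at y = 120 mm.
- lever (a joint): Steel paddle 46 mm wide, 6 thick, reaching 105 mm from its pivot to the unit's -x. Pivot along y at unit x -60, y 75 mm, 62 mm up. 0 = at rest, rising 0.25 rad towards the free end; grows when pressed; 0.25 = half way, level; 0.5 = stop. Springs back: at the pad about 2.5 N to start, 7.5 N half way, 12.5 N at the stop.
- lever_pad (a point): Centre of the top of the raised round rubber thumb pad (36 mm across) on the paddle, 80 mm from the pivot: press here. Lever at rest: unit x = -136, y = 75 mm, 89 mm above the plank. Paddle level: x = -140, y = 75 mm, 69 mm above the plank.
- screwdriver: Screwdriver, about 110 g: eight-sided plastic handle 104 mm long, 26 mm across flats; round steel shank 7 mm thick. Origin on the axis at mid-handle, x towards the blade. Handle x -52 to 52 mm (butt cap to -56), shank to 165 mm. Balances near x = 15 mm. Starts on the plank, axis level 13 mm up, shank clear of the surface, blade roughly away from the robot.
- blade_tip (a point): The end of the screwdriver's blade, 165 mm from the handle's middle.
- spanner: Chrome ring spanner, 190 mm long, 9 mm high, lying beside the screwdriver. Origin under its middle, x along it. Leave it.
- cup: Clear plastic cup with three steel bolts, 76 mm across the mouth, 85 mm high. Origin under its middle. Leave it.
- tape: Tape measure, black, about 80 x 36 x 65 mm high. Origin under its middle. Leave it.
- jar: Closed glass jar, 68 mm across, 90 mm high. Origin under its middle. Leave it.
Things that resemble listed ones, but are neither listed nor needed, are in the scene too. Of the things that look like the screwdriver, take the one that is farthest to the robot's left at the start.

How it is judged:
By the outcome, as a careful person would: the job done as asked, in the order asked, and still so for the second after the job is handed in, while the arm keeps its last pose, push and grip.
It also fails if it takes over 42 s, if anything falls off the work surface, if the arm or the gripper's body presses on something with over 40 N, if the wrist force passes 120 N, or if a joint passes its speed limit or range.

## Robot

A 6-joint arm with a two-finger parallel gripper is mounted at the origin on the work surface. World frame = base frame: x ahead of the robot, y to its left, z up, the work surface at z = 0. Lengths are in mm, angles in degrees, forces in N, time in s.
With the tool pointing down it reaches from about 350 to 850 mm from the base axis. Payload 8.1 kg.
Tool frame: the origin (TCP) lies midway between the tips of the shut fingers; the grasp point (between the pads) lies 19 mm behind it (hold_point_z is the distance from the TCP to the grasp point, in mm); z points along the fingers, y is the direction in which the jaws open and shut (so a half turn about z gives the same grasp; the last joint's range is limited). The gripper opens to 85 mm and grips with 20 to 120 N. Pads are 22 mm wide; open, the fingers measure 114 mm over their backs; the gripper's body (76 mm by 85 mm) begins 54 mm behind the grasp point. The pads swing forward as they close: fully open they stand 13 mm farther back than shut.
Start: joints at [58.132, 7.471, 85.268, -0, 87.261, -4.893], TCP at [272.14, 534.738, 203.092] pointing down, gripper open.
Joint ranges: [-169.43, 169.43], [-51.17, 129.36], [1.28, 143.12], [-76.62, 256.62], [0, 156.53], [-152.29, 152.29]. Speed limits (degrees/s): [136.94, 136.94, 159.86, 180, 180, 180].

## Interface

Orientations are given as [roll, pitch, yaw] about the fixed x, y, z axes, in that order (R = Rz(yaw) Ry(pitch) Rx(roll)).
In Python, from bench import sense, snapshot, camera_params, hand_in, hold_point_z gives the robot as it stands.
- The arm moves only by the tool servo_tool, never from a script. Its argument "motion" is a list of rows, each a list of 7 numbers: the finger opening in mm, from 0 to 85.4, then the shift along the tool's x, y, z in mm, then the turn, a rotation vector about the tool's x, y, z in rad. A call has 1 to 10 rows; each row shifts and turns the pose as measured when the row begins, along the tool's axes as they then stand; what a row does not reach is not made up. A row lasts 1/10 s, in which the tool goes at most 50 mm and 8.59 degrees, less where a joint would pass 70% of its speed; a pose out of reach is approached as far as the arm can. A call with a gripper value outside its range is refused whole. The fingers move at their own pace and stop on an object; "force" is the grip in N (left out, the last holds). Time passes only in rows, so rows that do not move let the fingers close. It gives the time, the measured TCP pose, the force and the opening at its end, in the units of the state.
- sense(): the state, without advancing time (a new reading comes with each control period).
- snapshot(name): name is "side" or "top"; returns the picture (420x560x3 uint8, blue, green, red); there is no depth.
- camera_params(name): a dict with "fx", "fy", "cx", "cy" (pixels), "R" (3x3) and "t" (3): a world point X has camera coordinates R X + t. Camera axes: x right, y down, z forward; pixel columns grow to the right and rows downward; lengths in mm; the calibration is good to about 2 mm. A picture is of the moment at which its call begins. camera_params takes no time and is no camera call.
- hand_in(): hands the job in, once; it reports no verdict.
The state is a dict: "time": time; "joint_pos": joint angles; "qd": joint speeds; "joint_efforts": joint torques, N m; "tool_pos": TCP position; "tcp_rot": TCP orientation; "ft_force": force on the tool from outside, world axes, zero at the start; "wrist_torque": the same for the moment, N m; "finger_gap": finger opening in mm.
Only numpy, scipy, OpenCV 4.12 (cv2) and the standard library are available. Lean on these libraries where they do the work, as an engineer would, in place of code of your own. Each camera call takes 0.05 s, during which the arm holds its last target. There are 200 camera calls.

## Working session

There is one attempt and no reset: what is moved stays moved. The work goes in short steps, Python scripts to look and compute and a tool call to move; the robot and the scene stay as the last step left them, time stands still between calls to the robot, and variables do not carry over. Pictures are saved under pics/ and viewed, about 8 in all and at most 12, crops included, and the job is handed in when it is done.

Besides the shell and the picture viewer there is one more tool, called after ">>>" by a JSON object that holds its "method" and its "body", one argument or row to a line. servo_tool: Moves the arm, as the interface text tells. Its arguments: {"type":"object","properties":{"motion":{"type":"array"},"force":{"type":"number"}},"required":["motion"]}

```bash
ls; mkdir -p pics
python3 - <<'E'
from bench import *
import cv2,numpy as np
for n in("side","top"):
    im=snapshot(n);cv2.imwrite(f"pics/{n}0.png",im)
    p=camera_params(n);R=np.array(p["R"]);print(n,p["fx"],p["fy"],p["cx"],p["cy"],R.round(3).tolist(),(-R.T@np.array(p["t"])).round(0))
s=sense();print(s["tool_pos"],s["tcp_rot"],s["finger_gap"],s["ft_force"],s["time"],hold_point_z)
E
```

```text
pics
side 431.63288532346 431.63288532346 276.1644124471302 208.61809111617822 [[0.746, -0.666, 0.008], [-0.387, -0.444, -0.808], [0.541, 0.6, -0.589]] [-199. -856.  862.]
top 450.4986881361407 450.4986881361407 282.748140700767 212.66490614487412 [[-0.014, -1.0, -0.006], [-0.993, 0.015, -0.121], [0.121, 0.004, -0.993]] [ 357.  -61. 1555.]
[271.87313028 534.28785258 202.1558281 ] [-1.79907488e+02 -6.77396210e-03  1.53025647e+02] 85.4462509049941 [0.36804803 0.19964219 0.19036674] 0.1 18.700000000000003
```

View pics/top0.png

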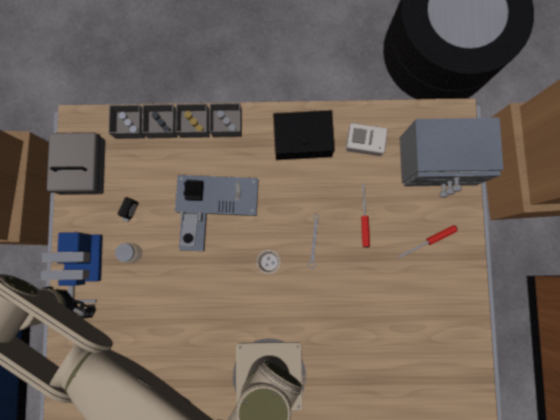

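View pics/side0.png

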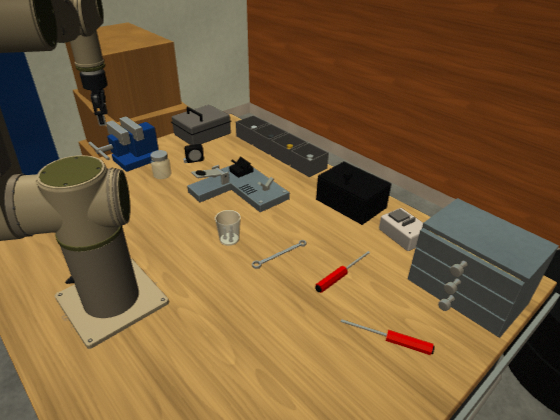

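The top view shows the leftmost (+y) screwdriver with its handle at (365,231) and blade at (363,190). The demagnetiser is at about (217,195), with its coil block at (194,190) and lever pad at (188,238). The second red screwdriver at (440,236) is the decoy.

```bash
cat > h.py <<'E'
from bench import *
import cv2,numpy as np
def ray(n,uv,z):
    p=camera_params(n);R=np.array(p["R"]);c=-R.T@np.array(p["t"])
    d=R.T@np.array([(uv[0]-p["cx"])/p["fx"],(uv[1]-p["cy"])/p["fy"],1])
    return c+d*(z-c[2])/d[2]
def proj(n,X):
    p=camera_params(n);q=np.array(p["R"])@np.array(X)+np.array(p["t"])
    return np.array([q[0]/q[2]*p["fx"]+p["cx"],q[1]/q[2]*p["fy"]+p["cy"]])
def reds(im):
    b,g,r=[im[...,i].astype(int) for i in range(3)]
    m=((r>90)&(g<r*.35)&(b<r*.35)).astype(np.uint8)
    n,l,s,c=cv2.connectedComponentsWithStats(m)
    return [(np.argwhere(l==i)[:,::-1].astype(np.float32)) for i in range(1,n) if s[i,4]>40]
E
python3 - <<'E'
from h import *
for n in("top","side"):
    im=cv2.imread(f"pics/{n}0.png")
    for q in reds(im):
        vx,vy,x,y=cv2.fitLine(q,cv2.DIST_L2,0,.01,.01).ravel()
        t=(q-[x,y])@[vx,vy];a,b=[np.array([x,y])+k*np.array([vx,vy]) for k in(t.min()-.5,t.max()+.5)]
        A,B=ray(n,a,14),ray(n,b,14);d=B-A
        print(n,len(q),a.round(1),b.round(1),A.round(1),B.round(1),"mid",((A+B)/2).round(1),"len",np.linalg.norm(d).round(1),"yaw",np.degrees(np.arctan2(d[1],d[0])).round(1))
t=cv2.imread("pics/top0.png")[165:260,165:270];s=cv2.imread("pics/side0.png")[145:215,180:295]
t=cv2.resize(t,None,fx=6,fy=6,interpolation=cv2.INTER_CUBIC);s=cv2.resize(s,None,fx=6,fy=6,interpolation=cv2.INTER_CUBIC)
print(t.shape,s.shape);cv2.imwrite("pics/tc.png",t);cv2.imwrite("pics/sc.png",s)
E
```

```text
top 173 [364.3 216.4] [365.9 245.6] [ 527.1 -334.5   14. ] [ 426.6 -336.5   14. ] mid [ 476.8 -335.5   14. ] len 100.4 yaw -178.9
top 180 [428.5 241.1] [455.7 227.4] [ 438.9 -550.3   14. ] [ 484.6 -645.9   14. ] mid [ 461.7 -598.1   14. ] len 106.0 yaw -64.4
side 311 [318.3 288. ] [346.2 267.7] [ 425.6 -334.3   14. ] [ 540.5 -332.3   14. ] mid [ 483.1 -333.3   14. ] len 115.0 yaw 1.0
side 542 [386.  334.4] [432.7 349.6] [ 438.3 -545.4   14. ] [ 484.6 -642.6   14. ] mid [ 461.4 -594.    14. ] len 107.7 yaw -64.5
(570, 630, 3) (420, 690, 3)
```

View pics/tc.png

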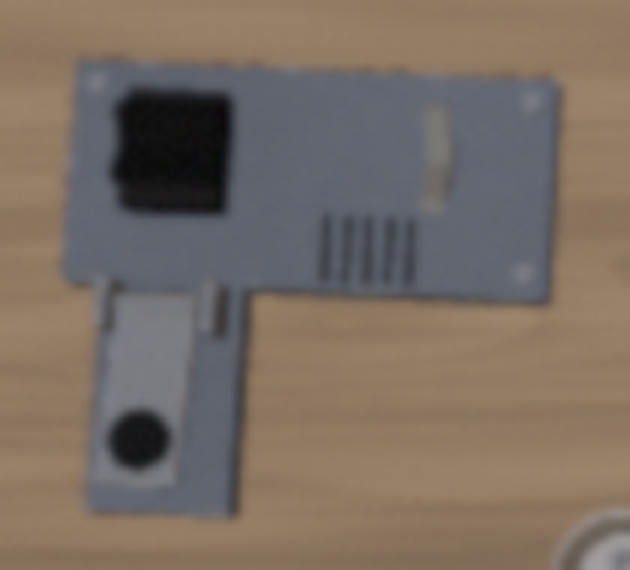

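View pics/sc.png

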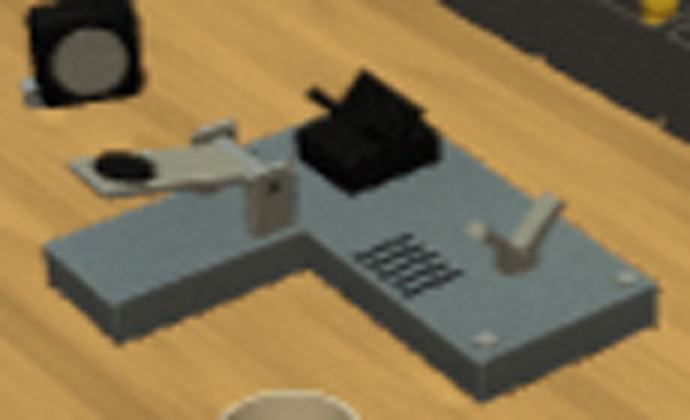

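The crops show clear deck-top corners: top crop (78,60), (560,80), (549,302), (62,280), tongue (88,512), (238,517). The pad is at (139,439) in the top crop and (124,167) in the side crop. I fit the unit pose from these.

```bash
cat >> h.py <<'E'
def rigid(P,Q):
    P,Q=np.array(P,float),np.array(Q,float);p,q=P.mean(0),Q.mean(0);a=P-p;b=Q-q
    th=np.arctan2((a[:,0]*b[:,1]-a[:,1]*b[:,0]).sum(),(a*b).sum())
    R=np.array([[np.cos(th),-np.sin(th)],[np.sin(th),np.cos(th)]])
    return th,R,q-R@p,np.abs((P-p)@R.T+q-Q).max()
E
python3 - <<'E'
from h import *
C={"top":((165,165),[((78,60),(85,140)),((560,80),(85,-140)),((549,302),(-45,-140)),((62,280),(-45,140)),((88,512),(-175,117)),((238,517),(-175,33))]),
"side":((180,145),[((48,248),(-175,117)),((119,306),(-175,33)),((485,365),(-45,-140)),((656,290),(85,-140)),((305,235),(-45,33))])}
PP,QQ=[],[]
for n,(o,L) in C.items():
    Q=[ray(n,[(u[i]+.5)/6-.5+o[i] for i in(0,1)],30)[:2] for u,_ in L];P=[x for _,x in L]
    PP+=P;QQ+=Q
    th,R,t,e=rigid(P,Q);print(n,"yaw",np.degrees(th).round(2),"org",t.round(1),"err",e.round(1))
th,R,t,e=rigid(PP,QQ);print("both",np.degrees(th).round(2),t.round(1),e.round(1))
for nm,x in dict(fork=(30,-75),coil=(30,75),mid=(30,-45),pad=(-136,75),padlev=(-140,75)).items(): print(nm,(R@x+t).round(1))
for n,u in(("top",(139,439)),("side",(124,167))):
    o=C[n][0];print("pad",n,ray(n,[(u[i]+.5)/6-.5+o[i] for i in(0,1)],89).round(1))
# screwdriver tip
for n,r in(("top",(340,175,395,260)),("side",(305,240,385,300))):
    im=cv2.imread(f"pics/{n}0.png")[r[1]:r[3],r[0]:r[2]]
    cv2.imwrite(f"pics/{n}_sd.png",cv2.resize(im,None,fx=6,fy=6,interpolation=cv2.INTER_CUBIC))
a=cv2.imread("pics/top_sd.png");b=cv2.imread("pics/side_sd.png");h=max(a.shape[0],b.shape[0])
c=np.zeros((h,a.shape[1]+b.shape[1],3),np.uint8);c[:a.shape[0],:a.shape[1]]=a;c[:b.shape[0],a.shape[1]:]=b
print(c.shape,a.shape);cv2.imwrite("pics/sd.png",c)
E
```

```text
top yaw -3.09 org [588.3 171.9] err 2.0
side yaw -3.37 org [588.1 174.6] err 5.1
both -3.26 [588.2 173.1] 5.4
fork [613.9  96.6]
coil [622.4 246.3]
mid [615.6 126.5]
pad [456.7 255.7]
padlev [452.7 256. ]
pad top [457.1 256.1  89. ]
pad side [455.4 259.6  89. ]
(510, 810, 3) (510, 330, 3)
```

View pics/sd.png

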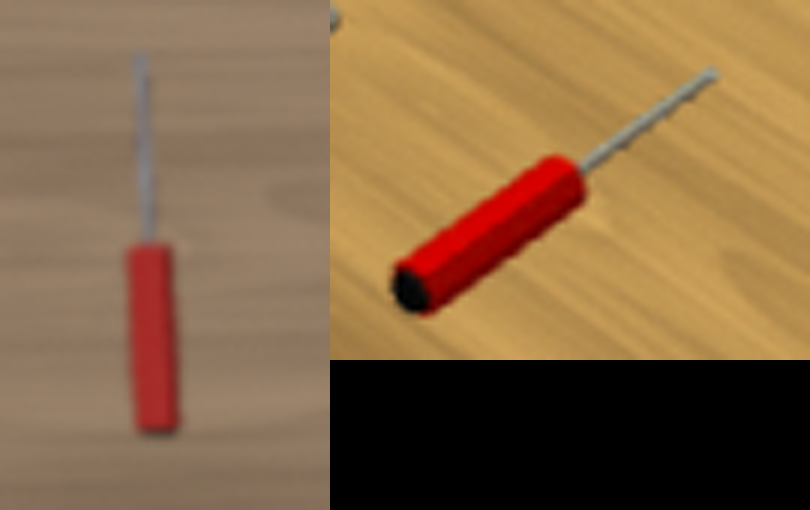

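The tip shows at (140,55) in the top crop and at side crop (384,73). The butt is at (158,430) and (81,290), and the red handle lies between.

Run:
```python
from h import *
f=lambda u,o:[(u[i]+.5)/6-.5+o[i] for i in(0,1)]
for n,tip,butt,neck,o in(("top",(140,53),(158,431),(149,243),(340,175)),("side",(384,73),(81,290),(245,178),(305,240))):
    T,B,N=[ray(n,f(u,o),13) for u in(tip,butt,neck)];d=T-B;L=np.hypot(*d[:2]);
    print(n,T.round(1),B.round(1),N.round(1),"L(221)",L.round(1),"yaw",np.degrees(np.arctan2(d[1],d[0])).round(2),"mid",(T-d/L*165).round(1),(B+d/L*56).round(1),"x15",(T-d/L*150).round(1))
# plan rows: start -> above grasp
def plan(p0,y0,p1,y1,n):
    for k in range(n):
        ya=np.radians(y0+(y1-y0)*k/n);d=(np.array(p1)-p0)/n
        x=np.array([np.cos(ya),np.sin(ya),0]);y=np.array([np.sin(ya),-np.cos(ya),0])
        print([round(d@x),round(d@y),round(-d[2]),round(-np.radians(y1-y0)/n,3)])
plan([272,534,202],153,[490,-335,150],2,20)
```

```text
top [ 642.3 -334.    13. ] [ 423.9 -336.5   13. ] [ 531.6 -335.3   13. ] L(221) 218.4 yaw 0.65 mid [ 477.3 -335.9   13. ] [ 479.9 -335.9   13. ] x15 [ 492.3 -335.8   13. ]
side [ 642.5 -330.9   13. ] [ 426.2 -332.9   13. ] [ 535.2 -334.3   13. ] L(221) 216.4 yaw 0.53 mid [ 477.5 -332.5   13. ] [ 482.2 -332.4   13. ] x15 [ 492.5 -332.3   13. ]
[-29, -34, 3, np.float64(0.132)]
[-34, -30, 3, np.float64(0.132)]
[-37, -25, 3, np.float64(0.132)]
[-40, -20, 3, np.float64(0.132)]
[-42, -14, 3, np.float64(0.132)]
[-44, -9, 3, np.float64(0.132)]
[-45, -3, 3, np.float64(0.132)]
[-45, 3, 3, np.float64(0.132)]
[-44, 9, 3, np.float64(0.132)]
[-42, 15, 3, np.float64(0.132)]
[-40, 20, 3, np.float64(0.132)]
[-37, 25, 3, np.float64(0.132)]
[-33, 30, 3, np.float64(0.132)]
[-29, 34, 3, np.float64(0.132)]
[-25, 37, 3, np.float64(0.132)]
[-19, 40, 3, np.float64(0.132)]
[-14, 43, 3, np.float64(0.132)]
[-8, 44, 3, np.float64(0.132)]
[-2, 45, 3, np.float64(0.132)]
[4, 45, 3, np.float64(0.132)]
```

>>> {"method": "servo_tool", "body": {
  "motion": [
    [85, -29, -34, 0, 0, 0, 0.13],
    [85, -34, -30, 0, 0, 0, 0.13],
    [85, -37, -25, 0, 0, 0, 0.13],
    [85, -40, -20, 0, 0, 0, 0.13],
    [85, -42, -14, 0, 0, 0, 0.13],
    [85, -44, -9, 0, 0, 0, 0.13],
    [85, -45, -3, 0, 0, 0, 0.13],
    [85, -45, 3, 0, 0, 0, 0.13],
    [85, -44, 9, 0, 0, 0, 0.13],
    [85, -42, 15, 0, 0, 0, 0.13]
  ]
}}

```text
time: 1.1
tool_pos: [374.0, 85.6, 196.6]
tcp_rot: [-179.7, 0.5, 76.3]
ft_force: [1.4, 0.2, 0.8]
finger_gap: 85.2
```

>>> {"method": "servo_tool", "body": {
  "motion": [
    [85, -40, 20, 0, 0, 0, 0.13],
    [85, -37, 25, 0, 0, 0, 0.13],
    [85, -33, 30, 0, 0, 0, 0.13],
    [85, -29, 34, 0, 0, 0, 0.13],
    [85, -25, 37, 0, 0, 0, 0.13],
    [85, -19, 40, 0, 0, 0, 0.13],
    [85, -14, 43, 0, 0, 0, 0.13],
    [85, -8, 44, 0, 0, 0, 0.13],
    [85, -2, 45, 0, 0, 0, 0.13],
    [85, 4, 45, 0, 0, 0, 0.13]
  ]
}}

```text
time: 2.1
tool_pos: [464.8, -371.6, 196.2]
tcp_rot: [179.7, 0.4, -1.6]
ft_force: [0.6, 0.5, 0.6]
finger_gap: 84.6
```

>>> {"method": "servo_tool", "body": {
  "motion": [
    [70, 14, -19, 30, 0, 0, -0.02],
    [70, 14, -19, 40, 0, 0, -0.02],
    [70, 0, 0, 40, 0, 0, 0],
    [70, 0, 0, 20, 0, 0, 0],
    [70, 0, 0, 0, 0, 0, 0]
  ]
}}

```text
time: 2.6
tool_pos: [492.3, -342.2, 59.2]
tcp_rot: [179.6, 0.5, -0.0]
ft_force: [-0.9, 0.7, 0.1]
finger_gap: 70.4
```

>>> {"method": "servo_tool", "body": {
  "motion": [
    [70, 0, -8, 10, 0, 0, -0.01],
    [70, 0, 0, 20, 0, 0, 0],
    [70, 0, 0, 15, 0, 0, 0],
    [70, 0, 0, 8, 0, 0, 0],
    [70, 0, 0, 0, 0, 0, 0]
  ]
}}

```text
time: 3.1
tool_pos: [493.9, -334.6, 7.6]
tcp_rot: [179.5, 0.3, 0.6]
ft_force: [-0.1, -0.3, 0.7]
finger_gap: 70.1
```

>>> {"method": "servo_tool", "body": {
  "motion": [
    [60, 0, 0, 4, 0, 0, 0],
    [45, 0, 0, 0, 0, 0, 0],
    [30, 0, 0, 0, 0, 0, 0],
    [15, 0, 0, 0, 0, 0, 0],
    [15, 0, 0, 0, 0, 0, 0],
    [15, 0, 0, 0, 0, 0, 0],
    [15, 0, 0, 0, 0, 0, 0]
  ],
  "force": 50
}}

```text
time: 3.8
tool_pos: [496.3, -336.7, 7.4]
tcp_rot: [179.3, 0.0, 0.6]
ft_force: [-0.0, -0.2, -0.1]
finger_gap: 14.8
```

Run:
```python
from h import *
a=snapshot("top");b=snapshot("side")
print(sense()["tool_pos"],sense()["finger_gap"])
a=cv2.resize(a[170:270,330:410],None,fx=4.5,fy=4.5);b=cv2.resize(b[235:320,290:390],None,fx=4.3,fy=4.3)
c=np.zeros((460,800,3),np.uint8);c[:a.shape[0],:a.shape[1]]=a;c[:b.shape[0],360:360+b.shape[1]]=b
cv2.imwrite("pics/g1.png",c)
```

```text
[ 496.19132855 -336.61179542    7.28252764] 15.066020607263768
```

View pics/g1.png

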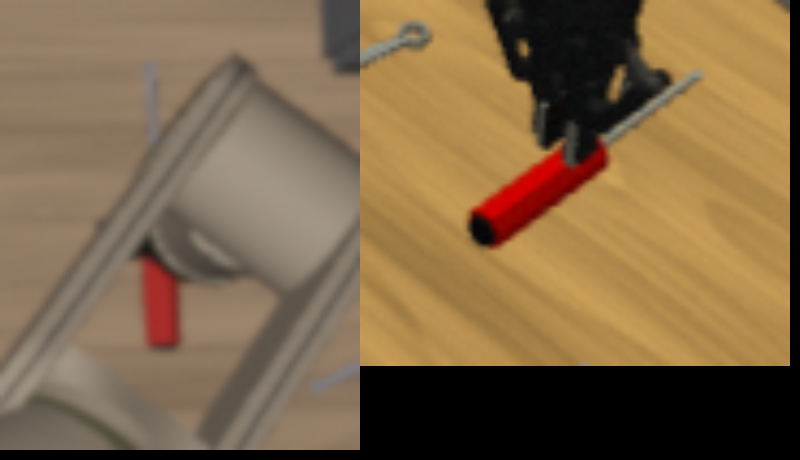

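The fingers stand over the front part of the handle. The near fingertip ends at crop (578,165), which is still on the handle's upper side. I check its height.

Run:
```python
from h import *
for z in(0,7,13,20,26,30): print(z,proj("side",[496,-346,z]).round(1),proj("side",[496,-355,z]).round(1))
im=cv2.imread("pics/g1.png")
b=snapshot("side")
for q in reds(b)[:1]: print(q.min(0),q.max(0))
s=sense();print(s["joint_pos"],s["ft_force"],s["joint_efforts"],s["wrist_torque"])
```

```text
0 [338.8 281.5] [341.3 283.3]
7 [339.  279.7] [341.5 281.5]
13 [339.2 278.1] [341.7 279.9]
20 [339.5 276.3] [342.  278.1]
26 [339.7 274.7] [342.2 276.5]
30 [339.8 273.7] [342.3 275.5]
[316. 269.] [346. 291.]
[-38.67946294  17.03219896  95.71861625  -0.61570872  66.81029693
  50.94312834] [-0.22884114 -0.21648534 -0.00489617] [-5.32604288e-03 -5.98631179e+01 -4.44450760e+01 -6.67586317e-02
 -5.92204928e-02  4.53640359e-05] [-0.03078058 -0.01613777  0.00104444]
```

Run:
```python
from h import *
for z in(5,9,15,26): print(z,ray("side",(340.7,273.4),z).round(1))
b=snapshot("side");cv2.imwrite("pics/g2.png",cv2.resize(b[225:305,285:375],None,fx=7,fy=7,interpolation=cv2.INTER_CUBIC))
```

```text
5 [ 519.6 -331.6    5. ]
9 [ 516.2 -334.     9. ]
15 [ 511.2 -337.7   15. ]
26 [ 502.  -344.4   26. ]
```

View pics/g2.png

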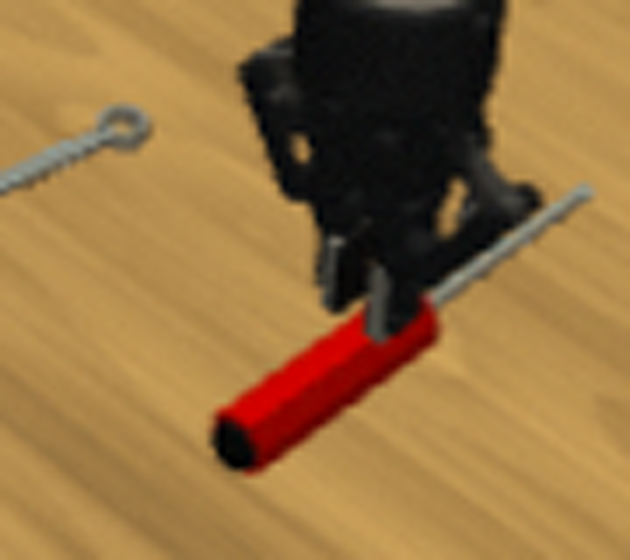

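The side view shows both fingertips (crop (335,308) and (378,335)) above the handle at z≈25, so the tips stand well behind the reported TCP. I open, then go lower in small steps while watching the force.

>>> {"method": "servo_tool", "body": {
  "motion": [
    [55, -3, -2, 0, 0, 0, 0],
    [55, 0, 0, 0, 0, 0, 0],
    [55, 0, 0, 0, 0, 0, 0],
    [55, 0, 0, 3, 0, 0, 0],
    [55, 0, 0, 3, 0, 0, 0]
  ]
}}

```text
time: 4.5
tool_pos: [492.9, -334.5, 1.1]
tcp_rot: [179.3, 0.0, 0.6]
ft_force: [-0.4, 0.8, 0.2]
finger_gap: 54.9
```

>>> {"method": "servo_tool", "body": {
  "motion": [
    [55, 0, 0, 3, 0, 0, 0],
    [55, 0, 0, 3, 0, 0, 0],
    [55, 0, 0, 3, 0, 0, 0],
    [55, 0, 0, 0, 0, 0, 0]
  ]
}}

```text
time: 4.9
tool_pos: [492.3, -334.2, -9.9]
tcp_rot: [179.3, 0.1, 0.6]
ft_force: [-0.8, -0.2, 0.6]
finger_gap: 55.3
```

>>> {"method": "servo_tool", "body": {
  "motion": [
    [55, 0, 0, 3, 0, 0, 0],
    [40, 0, 0, 0, 0, 0, 0],
    [30, 0, 0, 0, 0, 0, 0],
    [15, 0, 0, 0, 0, 0, 0],
    [15, 0, 0, 0, 0, 0, 0],
    [15, 0, 0, 0, 0, 0, 0],
    [15, 0, 0, 0, 0, 0, 0]
  ],
  "force": 50
}}

```text
time: 5.6
tool_pos: [492.5, -334.4, -12.9]
tcp_rot: [179.3, 0.1, 0.6]
ft_force: [0.1, 0.0, 0.7]
finger_gap: 23.7
```

>>> {"method": "servo_tool", "body": {
  "motion": [
    [0, 0, 0, 0, 0, 0, 0],
    [0, 0, 0, -5, 0, 0, 0],
    [0, 0, 0, -15, 0, 0, 0],
    [0, 0, 0, -30, 0, 0, 0],
    [0, 0, 0, -30, 0, 0, 0],
    [0, 0, 0, 0, 0, 0, 0]
  ],
  "force": 70
}}

```text
time: 6.2
tool_pos: [491.7, -332.5, 71.7]
tcp_rot: [179.4, 0.2, 0.6]
ft_force: [1.2, -0.8, 0.1]
finger_gap: 23.0
```

Run:
```python
from h import *
s=sense();print(s["tool_pos"],s["finger_gap"],s["ft_force"],s["wrist_torque"])
b=snapshot("side");a=snapshot("top")
a=cv2.resize(a[170:270,330:410],None,fx=4.5,fy=4.5);b=cv2.resize(b[205:295,285:385],None,fx=4.3,fy=4.3)
c=np.zeros((460,800,3),np.uint8);c[:a.shape[0],:a.shape[1]]=a;c[:b.shape[0],360:360+b.shape[1]]=b
cv2.imwrite("pics/g3.png",c)
```

```text
[ 491.69988694 -332.54242868   71.70398635] 22.989776451947794 [ 1.16511641 -0.78194969  0.06765035] [-0.03414415 -0.06411063  0.02268253]
```

View pics/g3.png

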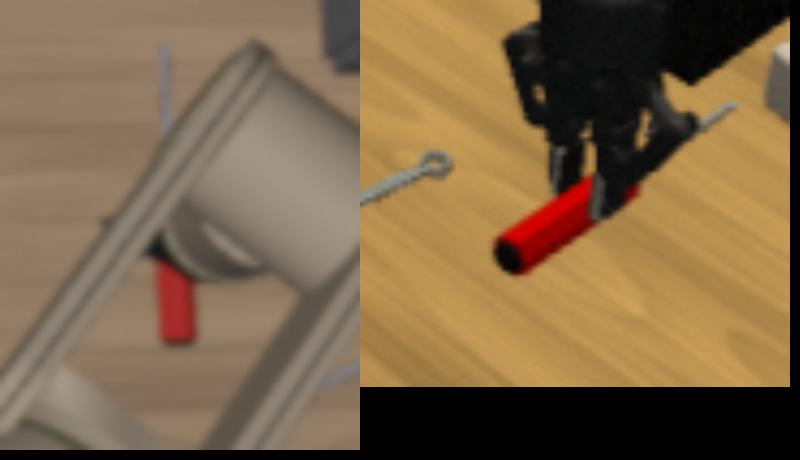

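The screwdriver is lifted and roughly level. The butt is at crop (508,255) in the side view and (178,342) in the top view, and the tip is at (735,105) and (162,45).

```bash
cat >> h.py <<'E'
def tri(ut,us):
    A,b=[],[]
    for n,u in(("top",ut),("side",us)):
        p=camera_params(n);R=np.array(p["R"]);c=-R.T@np.array(p["t"]);d=R.T@np.array([(u[0]-p["cx"])/p["fx"],(u[1]-p["cy"])/p["fy"],1]);d/=np.linalg.norm(d)
        M=np.eye(3)-np.outer(d,d);A.append(M);b.append(M@c)
    x=np.linalg.solve(A[0]+A[1],b[0]+b[1]);return x,max(np.linalg.norm(M@x-q) for M,q in zip(A,b))
E
python3 - <<'E'
from h import *
t=lambda u:(u[0]/4.5+330,u[1]/4.5+170)
s=lambda u:((u[0]-360)/4.3+285,u[1]/4.3+205)
B,e=tri(t((178,343)),s((508,255)));T,f=tri(t((162,44)),s((736,105)))
print(B.round(1),e.round(1),T.round(1),f.round(1),"L",np.linalg.norm(T-B).round(1),"pitch",np.degrees(np.arcsin((T-B)[2]/221)).round(1))
E
```

```text
[ 421.2 -333.   102.1] 1.0 [ 639.6 -330.6   98.4] 1.6 L 218.4 pitch -1.0
```

```bash
cat >> h.py <<'E'
def plan(p0,y0,p1,y1,n):
    for k in range(n):
        ya=np.radians(y0+(y1-y0)*k/n);d=(np.array(p1)-p0)/n
        x=np.array([np.cos(ya),np.sin(ya),0]);y=np.array([np.sin(ya),-np.cos(ya),0])
        print([round(float(v),2) for v in (d@x,d@y,-d[2],-np.radians(y1-y0)/n)])
E
python3 -c "
from h import *
plan([492,-332,192],.6,[616.5,142,192],86.8,14)"
```

```text
[9.25, -33.76, -0.0, -0.11]
[12.81, -32.58, -0.0, -0.11]
[16.23, -31.01, -0.0, -0.11]
[19.47, -29.09, -0.0, -0.11]
[22.48, -26.84, -0.0, -0.11]
[25.22, -24.27, -0.0, -0.11]
[27.68, -21.43, -0.0, -0.11]
[29.82, -18.33, -0.0, -0.11]
[31.61, -15.03, -0.0, -0.11]
[33.04, -11.55, -0.0, -0.11]
[34.09, -7.94, -0.0, -0.11]
[34.75, -4.24, -0.0, -0.11]
[35.0, -0.49, -0.0, -0.11]
[34.85, 3.27, -0.0, -0.11]
```

>>> {"method": "servo_tool", "body": {
  "motion": [
    [0, 0, 0, -30, 0, 0, 0],
    [0, 0, 0, -40, 0, 0, 0],
    [0, 0, 0, -40, 0, 0, 0],
    [0, 0, 0, -10, 0, 0, 0]
  ]
}}

```text
time: 6.7
tool_pos: [485.7, -326.4, 181.8]
tcp_rot: [-179.8, 1.2, 0.6]
ft_force: [0.7, -0.6, -0.9]
finger_gap: 23.0
```

>>> {"method": "servo_tool", "body": {
  "motion": [
    [0, 9, -34, 0, 0, 0, -0.11],
    [0, 13, -33, 0, 0, 0, -0.11],
    [0, 16, -31, 0, 0, 0, -0.11],
    [0, 19, -29, 0, 0, 0, -0.11],
    [0, 22, -27, 0, 0, 0, -0.11],
    [0, 25, -24, 0, 0, 0, -0.11],
    [0, 28, -21, 0, 0, 0, -0.11]
  ]
}}

```text
time: 7.4
tool_pos: [539.3, -83.7, 171.0]
tcp_rot: [-178.4, 1.0, 45.9]
ft_force: [0.6, -0.2, -2.9]
finger_gap: 23.4
```

>>> {"method": "servo_tool", "body": {
  "motion": [
    [0, 30, -18, 0, 0, 0, -0.11],
    [0, 32, -15, 0, 0, 0, -0.11],
    [0, 33, -12, 0, 0, 0, -0.11],
    [0, 34, -8, 0, 0, 0, -0.11],
    [0, 35, -4, 0, 0, 0, -0.11],
    [0, 35, 0, 0, 0, 0, -0.11],
    [0, 20, 3, 0, 0, 0, -0.06],
    [0, 0, 0, 0, 0, 0, 0]
  ]
}}

```text
time: 8.2
tool_pos: [578.2, 156.3, 152.3]
tcp_rot: [-176.7, -0.4, 89.3]
ft_force: [-0.5, -0.0, -1.6]
finger_gap: 23.0
```

```bash
cat >> h.py <<'E'
from scipy.spatial.transform import Rotation as Ro
def to(p,yaw):
    s=sense();R=Ro.from_euler("xyz",s["tcp_rot"],degrees=True)
    D=Ro.from_euler("xyz",[180,0,yaw],degrees=True)
    print("pos",s["tool_pos"].round(1),"rot",np.round(s["tcp_rot"],1),"f",s["ft_force"].round(1),"gap",round(s["finger_gap"],1),"shift",R.inv().apply(np.array(p)-s["tool_pos"]).round(1),"turn",(R.inv()*D).as_rotvec().round(3))
E
python3 -c "
from h import *
to([616.5,142,110],86.8)"
```

```text
pos [578.2 156.3 152.3] rot [-176.7   -0.4   89.3] f [-0.5 -0.  -1.6] gap 23.0 shift [-14.1  40.9  39.9] turn [-0.058 -0.005  0.044]
```

>>> {"method": "servo_tool", "body": {
  "motion": [
    [0, -5, 14, 5, -0.02, 0, 0.015],
    [0, -5, 14, 5, -0.02, 0, 0.015],
    [0, -4, 13, 0, -0.018, -0.005, 0.014],
    [0, 0, 0, 0, 0, 0, 0],
    [0, 0, 0, 0, 0, 0, 0]
  ]
}}

```text
time: 8.7
tool_pos: [619.6, 135.6, 134.5]
tcp_rot: [-179.9, 0.2, 86.2]
ft_force: [0.7, -0.5, -2.0]
finger_gap: 23.1
```

Run:
```python
from h import *
to([616.5,142,80],86.8)
a=snapshot("top");b=snapshot("side")
a=cv2.resize(a[160:265,165:270],None,fx=3.8,fy=3.8);b=cv2.resize(b[110:215,180:285],None,fx=3.8,fy=3.8)
cv2.imwrite("pics/p1.png",np.hstack([a,b]))
```

```text
pos [619.6 135.6 134.5] rot [-179.9    0.2   86.2] f [ 0.7 -0.5 -2. ] gap 23.1 shift [ 6.3 -3.5 54.5] turn [-0.001  0.003 -0.01 ]
```

View pics/p1.png

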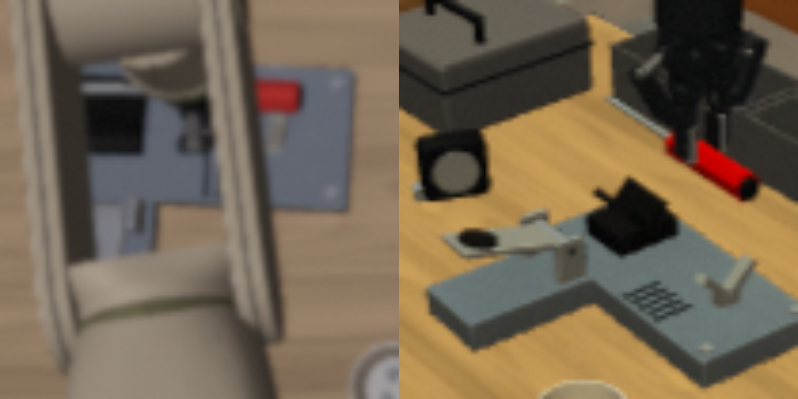

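The screwdriver is over the unit. The tip is at side crop (610,98) and the butt at (748,185). In the top crop the butt is at (302,95), and the tip near (80,87) may be partly hidden.

Run:
```python
from h import *
t=lambda u:(u[0]/3.8+165,u[1]/3.8+160)
s=lambda u:((u[0]-399)/3.8+180,u[1]/3.8+110)
B,e=tri(t((302,95)),s((750,185)));print("butt",B.round(1),e.round(1))
T,e=tri(t((80,87)),s((610,98)));print("tip",T.round(1),e.round(1),np.linalg.norm(T-B).round(1))
# expected from tool (619.6,135.6) yaw 86.2: 
d=np.array([np.cos(np.radians(86.2)),np.sin(np.radians(86.2))]);print("exp butt",np.array([619.6,135.6])-d*71.5,"tip",np.array([619.6,135.6])+d*149.5)
```

```text
butt [613.4  64.  167.8] 1.0
tip [614.4 248.3 180.3] 8.3 184.7
exp butt [614.86141612  64.25719502] tip [629.50794811 284.77131951]
```

Run:
```python
from h import *
for z in(150,160,170,180):print(z,"tip",proj("side",[629.5,284.8,z]).round(1),"butt",proj("side",[614.9,64.3,z]).round(1))
print("seen",235.5,135.8,"butt",272.4,158.7)
```

```text
150 tip [235.4 138.6] butt [272.9 163.2]
160 tip [235.3 136. ] butt [272.9 160.6]
170 tip [235.2 133.5] butt [272.9 157.9]
180 tip [235.  130.9] butt [272.9 155.2]
seen 235.5 135.8 butt 272.4 158.7
```

>>> {"method": "servo_tool", "body": {
  "motion": [
    [0, 3, -2, 15, 0, 0, -0.01],
    [0, 3, -1, 25, 0, 0, 0],
    [0, 0, 0, 15, 0, 0, 0],
    [0, 0, 0, 0, 0, 0, 0]
  ]
}}

```text
time: 9.2
tool_pos: [616.7, 142.9, 77.7]
tcp_rot: [180.0, 0.1, 86.9]
ft_force: [-0.7, 0.5, -2.1]
finger_gap: 23.1
```

```bash
python3 -c "
from h import *
to([616.5,142,38],86.8)"
```

```text
pos [616.7 142.9  77.7] rot [1.80e+02 1.00e-01 8.69e+01] f [-0.7  0.5 -2.1] gap 23.1 shift [-0.8 -0.2 39.7] turn [0.001 0.002 0.002]
```

>>> {"method": "servo_tool", "body": {
  "motion": [
    [0, -1, 0, 15, 0, 0, 0],
    [0, 0, 0, 15, 0, 0, 0],
    [0, 0, 0, 4, 0, 0, 0],
    [0, 0, 0, 0, 0, 0, 0]
  ]
}}

```text
time: 9.6
tool_pos: [616.7, 141.9, 41.2]
tcp_rot: [179.9, 0.1, 87.0]
ft_force: [0.5, -0.2, -0.6]
finger_gap: 23.1
```

```bash
python3 -c "
from h import *
to([616.5,142,36],86.8)"
```

```text
pos [616.7 141.9  41.2] rot [1.799e+02 1.000e-01 8.700e+01] f [ 0.5 -0.2 -0.6] gap 23.1 shift [ 0.1 -0.2  5.2] turn [0.001 0.002 0.003]
```

>>> {"method": "servo_tool", "body": {
  "motion": [
    [0, 0, 0, 2, 0, 0, 0],
    [0, 0, 0, 2, 0, 0, 0],
    [0, 0, 0, 0, 0, 0, 0]
  ]
}}

```text
time: 9.9
tool_pos: [617.7, 141.9, 38.0]
tcp_rot: [179.8, 0.1, 87.0]
ft_force: [0.9, 0.6, -1.3]
finger_gap: 23.1
```

```bash
python3 -c "
from h import *
to([616.5,142,36],86.8)"
```

```text
pos [617.7 141.9  38. ] rot [1.798e+02 1.000e-01 8.700e+01] f [ 0.9  0.6 -1.3] gap 23.1 shift [ 0.1 -1.2  2. ] turn [0.003 0.002 0.003]
```

>>> {"method": "servo_tool", "body": {
  "motion": [
    [0, 0, -1, 2, 0, 0, 0],
    [0, 0, 0, 0, 0, 0, 0],
    [0, 0, 0, 1, 0, 0, 0]
  ]
}}

```text
time: 10.2
tool_pos: [617.8, 142.2, 36.5]
tcp_rot: [179.7, 0.1, 87.0]
ft_force: [-1.4, -0.3, 5.7]
finger_gap: 22.8
```

>>> {"method": "servo_tool", "body": {
  "motion": [
    [27, 0, 0, 0, 0, 0, 0],
    [32, 0, 0, 0, 0, 0, 0],
    [45, 0, 0, 0, 0, 0, 0],
    [55, 0, 0, 0, 0, 0, 0],
    [60, 0, 0, 0, 0, 0, 0],
    [60, 0, 0, 0, 0, 0, 0]
  ]
}}

```text
time: 10.8
tool_pos: [618.6, 142.3, 37.6]
tcp_rot: [179.6, 0.1, 87.0]
ft_force: [0.2, -0.6, -1.1]
finger_gap: 59.6
```

>>> {"method": "servo_tool", "body": {
  "motion": [
    [60, 0, 0, -10, 0, 0, 0],
    [60, 0, 0, -30, 0, 0, 0],
    [60, 0, 0, -40, 0, 0, 0],
    [60, 0, 0, -40, 0, 0, 0],
    [60, 0, 0, 0, 0, 0, 0]
  ]
}}

```text
time: 11.3
tool_pos: [616.3, 142.2, 162.5]
tcp_rot: [179.8, 0.1, 87.0]
ft_force: [0.8, 0.5, 0.9]
finger_gap: 59.7
```

Run:
```python
from h import *
to([452.7,256,120],86.8)
a=snapshot("top");b=snapshot("side")
a=cv2.resize(a[160:265,165:270],None,fx=3.8,fy=3.8);b=cv2.resize(b[130:220,195:300],None,fx=3.8,fy=3.8)
c=np.zeros((400,798,3),np.uint8);c[:399,:399]=a;c[:342,399:]=b
cv2.imwrite("pics/p2.png",c)
```

```text
pos [616.3 142.2 162.5] rot [1.798e+02 1.000e-01 8.700e+01] f [0.8 0.5 0.9] gap 59.7 shift [ 105.  -169.5   41.7] turn [0.004 0.002 0.003]
```

View pics/p2.png

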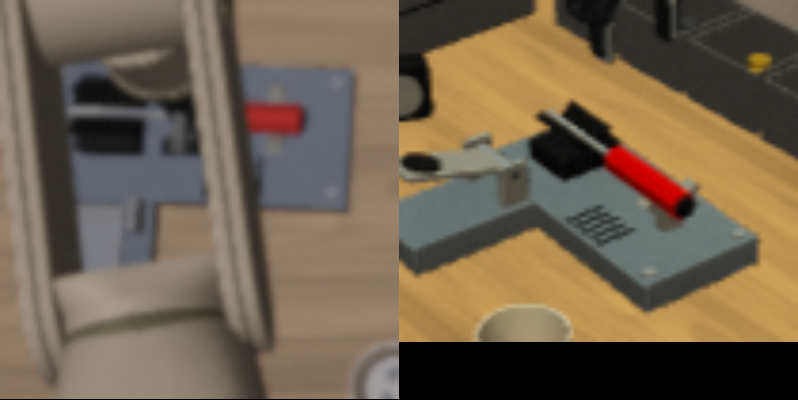

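The driver lies in the groove and the fork, and the fingers are clear: side crop tip (545,115), butt (683,205) behind the fork, shank across the black block. Next is the lever.

>>> {"method": "servo_tool", "body": {
  "motion": [
    [0, 20, -34, 0, 0, 0, 0],
    [0, 21, -34, 0, 0, 0, 0],
    [0, 21, -34, 0, 0, 0, 0],
    [0, 21, -34, 0, 0, 0, 0],
    [0, 21, -32, 0, 0, 0, 0],
    [0, 0, 0, 0, 0, 0, 0],
    [0, 0, 0, 0, 0, 0, 0]
  ]
}}

```text
time: 12.1
tool_pos: [439.4, 255.0, 146.1]
tcp_rot: [-178.9, 0.6, 86.8]
ft_force: [-0.7, -0.5, -0.9]
finger_gap: -0.2
```

```bash
python3 -c "
from h import *
to([454,256,110],86.8)"
```

```text
pos [439.4 255.  146.1] rot [-178.9    0.6   86.8] f [-0.7 -0.5 -0.9] gap -0.2 shift [ 2.2 15.2 35.8] turn [-0.019  0.01   0.001]
```

>>> {"method": "servo_tool", "body": {
  "motion": [
    [0, 1, 8, 10, -0.01, 0.01, 0],
    [0, 1, 7, 20, -0.01, 0, 0],
    [0, 0, 0, 0, 0, 0, 0],
    [0, 0, 0, 0, 0, 0, 0]
  ]
}}

```text
time: 12.5
tool_pos: [454.9, 253.9, 113.1]
tcp_rot: [-179.9, 0.1, 86.7]
ft_force: [-0.1, 0.8, 1.1]
finger_gap: -0.1
```

Run:
```python
from h import *
to([454,256,95],86.8)
b=snapshot("side")
cv2.imwrite("pics/l1.png",cv2.resize(b[120:215,165:265],None,fx=6,fy=6,interpolation=cv2.INTER_CUBIC))
```

```text
pos [454.9 253.9 113.1] rot [-1.799e+02  1.000e-01  8.670e+01] f [-0.1  0.8  1.1] gap -0.1 shift [ 2.1 -1.  18.1] turn [-0.002  0.002 -0.001]
```

View pics/l1.png

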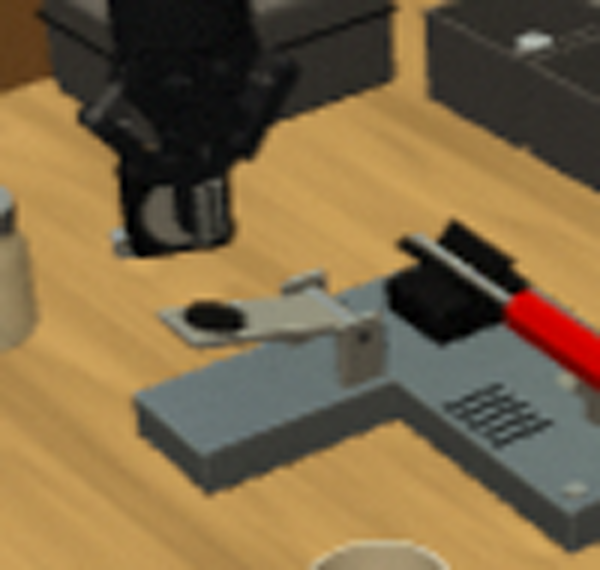

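The closed fingers are above the pad at (215,318), with the fingertip near (205,242) merging with the tape behind it.

Run:
```python
from h import *
for z in(89,113,125,131,137):print(z,(6*(proj("side",[454.9,253.9,z])-[165,120])).round(0))
```

```text
89 [216. 319.]
113 [212. 282.]
125 [210. 264.]
131 [209. 255.]
137 [208. 245.]
```

>>> {"method": "servo_tool", "body": {
  "motion": [
    [0, 2, -1, 5, 0, 0, 0],
    [0, 0, 0, 5, 0, 0, 0],
    [0, 0, 0, 5, 0, 0, 0],
    [0, 0, 0, 0, 0, 0, 0]
  ]
}}

```text
time: 12.95
tool_pos: [454.7, 255.9, 98.4]
tcp_rot: [-179.9, 0.1, 86.7]
ft_force: [-0.1, -0.6, 0.0]
finger_gap: -0.3
```

>>> {"method": "servo_tool", "body": {
  "motion": [
    [0, 0, 0, 8, 0, 0, 0],
    [0, 0, 0, 8, 0, 0, 0],
    [0, 0, 0, 3, 0, 0, 0],
    [0, 0, 0, 0, 0, 0, 0]
  ]
}}

```text
time: 13.35
tool_pos: [454.5, 255.9, 77.7]
tcp_rot: [-179.9, 0.1, 86.7]
ft_force: [-0.2, 1.8, 0.0]
finger_gap: -0.0
```

>>> {"method": "servo_tool", "body": {
  "motion": [
    [0, 0, 0, 2, 0, 0, 0],
    [0, 0, 0, 0, 0, 0, 0]
  ]
}}

```text
time: 13.55
tool_pos: [454.4, 255.9, 75.4]
tcp_rot: [-179.9, 0.1, 86.7]
ft_force: [-0.2, -0.6, -0.6]
finger_gap: -0.1
```

>>> {"method": "servo_tool", "body": {
  "motion": [
    [0, 0, 0, 2, 0, 0, 0],
    [0, 0, 0, 0, 0, 0, 0]
  ]
}}

```text
time: 13.75
tool_pos: [454.7, 256.0, 73.6]
tcp_rot: [-180.0, 0.1, 86.7]
ft_force: [0.4, 0.2, 0.3]
finger_gap: 0.3
```

>>> {"method": "servo_tool", "body": {
  "motion": [
    [0, 0, 0, 2, 0, 0, 0],
    [0, 0, 0, 0, 0, 0, 0]
  ]
}}

```text
time: 13.95
tool_pos: [454.9, 256.1, 71.8]
tcp_rot: [-180.0, 0.0, 86.7]
ft_force: [0.2, 0.1, -0.4]
finger_gap: 0.2
```

>>> {"method": "servo_tool", "body": {
  "motion": [
    [0, 0, 0, 2, 0, 0, 0],
    [0, 0, 0, 0, 0, 0, 0]
  ]
}}

```text
time: 14.15
tool_pos: [455.0, 256.2, 69.7]
tcp_rot: [-180.0, 0.0, 86.7]
ft_force: [-0.2, 0.6, 0.5]
finger_gap: 0.0
```

>>> {"method": "servo_tool", "body": {
  "motion": [
    [0, 0, 0, 2, 0, 0, 0],
    [0, 0, 0, 0, 0, 0, 0]
  ]
}}

```text
time: 14.35
tool_pos: [455.0, 256.1, 67.5]
tcp_rot: [-180.0, 0.0, 86.7]
ft_force: [-0.3, -0.6, -0.1]
finger_gap: -0.1
```

>>> {"method": "servo_tool", "body": {
  "motion": [
    [0, 0, 0, 2, 0, 0, 0],
    [0, 0, 0, 0, 0, 0, 0]
  ]
}}

```text
time: 14.55
tool_pos: [455.0, 256.1, 65.3]
tcp_rot: [-180.0, 0.0, 86.7]
ft_force: [-0.1, -0.3, -0.6]
finger_gap: 0.1
```

>>> {"method": "servo_tool", "body": {
  "motion": [
    [0, 0, 0, 2, 0, 0, 0],
    [0, 0, 0, 0, 0, 0, 0]
  ]
}}

```text
time: 14.75
tool_pos: [455.0, 256.1, 63.2]
tcp_rot: [-180.0, 0.0, 86.7]
ft_force: [0.6, -0.4, -0.3]
finger_gap: 0.3
```

>>> {"method": "servo_tool", "body": {
  "motion": [
    [0, 0, 0, 2, 0, 0, 0],
    [0, 0, 0, 0, 0, 0, 0]
  ]
}}

```text
time: 14.95
tool_pos: [455.1, 256.3, 61.4]
tcp_rot: [180.0, 0.0, 86.7]
ft_force: [-1.1, -0.4, 3.0]
finger_gap: -0.1
```

Run:
```python
from h import *
to([454,256,60],86.8)
b=snapshot("side")
cv2.imwrite("pics/l2.png",cv2.resize(b[120:215,165:265],None,fx=6,fy=6,interpolation=cv2.INTER_CUBIC))
# numeric: dark/bright profile down the column through the pad, vs the pre-press picture
```

```text
pos [455.1 256.3  61.4] rot [180.    0.   86.7] f [-1.1 -0.4  3. ] gap -0.1 shift [-0.4 -1.1  1.4] turn [ 0.     0.    -0.002]
```

>>> {"method": "servo_tool", "body": {
  "motion": [
    [0, 0, 0, 2, 0, 0, 0],
    [0, 0, -0.5, 2, 0, 0, 0],
    [0, 0, -0.5, 2, 0, 0, 0],
    [0, 0, -0.5, 2, 0, 0, 0],
    [0, 0, 0, 0, 0, 0, 0]
  ]
}}

```text
time: 15.5
tool_pos: [453.9, 256.6, 53.8]
tcp_rot: [179.9, -0.0, 86.7]
ft_force: [-1.8, -1.0, 4.8]
finger_gap: -0.1
```

>>> {"method": "servo_tool", "body": {
  "motion": [
    [0, 0, -0.5, 2, 0, 0, 0],
    [0, 0, -0.5, 2, 0, 0, 0],
    [0, 0, -0.5, 1, 0, 0, 0],
    [0, 0, 0, 0, 0, 0, 0]
  ]
}}

```text
time: 15.9
tool_pos: [453.0, 256.7, 49.0]
tcp_rot: [179.9, -0.0, 86.7]
ft_force: [-1.8, -1.2, 5.3]
finger_gap: 0.1
```

>>> {"method": "servo_tool", "body": {
  "motion": [
    [0, 0, -0.5, 2, 0, 0, 0],
    [0, 0, 0, 2, 0, 0, 0],
    [0, 0, 0, 2, 0, 0, 0],
    [0, 0, 0, 1, 0, 0, 0],
    [0, 0, 0, 0, 0, 0, 0]
  ]
}}

```text
time: 16.4
tool_pos: [452.1, 256.8, 42.4]
tcp_rot: [179.9, -0.0, 86.7]
ft_force: [-1.6, -1.1, 6.1]
finger_gap: 0.2
```

Run:
```python
from h import *
to([453,256,42],86.8)
F=[]
for i in range(5):
    b=snapshot("side");F.append(sense()["ft_force"])
print(np.mean(F,0).round(2),sense()["tool_pos"].round(1))
# expected paddle outline (top face, level: z=65 ; rest: rising) in crop pixels
th,R,t=np.radians(-3.2),None,np.array([588.2,173.1]);R=np.array([[np.cos(th),-np.sin(th)],[np.sin(th),np.cos(th)]])
c=cv2.resize(b[130:215,165:265],None,fx=7,fy=7,interpolation=cv2.INTER_CUBIC)
# level paddle: bottom corners drawn as dots 
for a,col in((.25,(0,0,255)),(0,(0,255,0)),(.5,(255,0,0))):
    for y in(52,98):
        r=a-.25  # >0: free end lower
        X=[*(R@[-60-105*np.cos(r)-3*np.sin(r)*0,y]+t),62-105*np.sin(r)+3]
        u=(7*(proj("side",X)-[165,130]+.5)).astype(int);cv2.circle(c,tuple(int(v) for v in u),3,col,-1);print(a,y,u)
cv2.imwrite("pics/l3.png",c)
```

```text
pos [452.1 256.8  42.4] rot [179.9  -0.   86.7] f [-1.6 -1.1  6.1] gap 0.2 shift [-0.7  1.   0.4] turn [ 0.002 -0.    -0.001]
[-1.87 -1.49  6.63] [452.1 256.8  42.6]
0.25 52 [233 384]
0.25 98 [186 344]
0 52 [234 336]
0 98 [186 296]
0.5 52 [244 426]
0.5 98 [197 386]
```

View pics/l3.png

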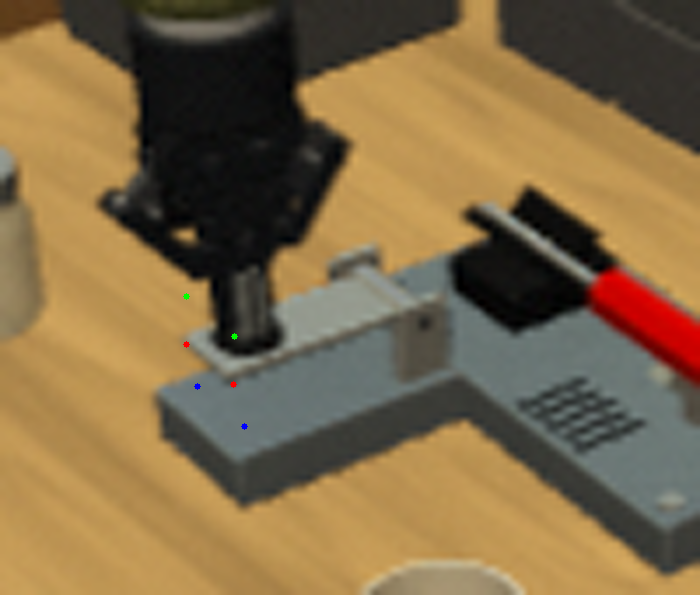

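The paddle's free corners are at (188,335) and (232,372). Level predicts (186,344) and (233,384), and rest predicts (186,296) and (234,336), so the angle is about 0.20. The mean force of 6.6 N agrees, so I press about 3.5 mm more.

>>> {"method": "servo_tool", "body": {
  "motion": [
    [0, 0, 0, 2, 0, 0, 0],
    [0, 0, 0, 1.5, 0, 0, 0],
    [0, 0, 0, 0, 0, 0, 0]
  ]
}}

```text
time: 16.95
tool_pos: [452.0, 256.8, 39.8]
tcp_rot: [179.9, -0.0, 86.7]
ft_force: [-2.4, -2.4, 7.6]
finger_gap: 0.3
```

Run:
```python
from h import *
F=[];I=[]
for i in range(6):
    I.append(snapshot("side").astype(float));F.append(sense()["ft_force"])
print(np.mean(F,0).round(2),sense()["tool_pos"].round(1))
b=np.mean(I,0);cv2.imwrite("pics/side_end.png",b)
a=cv2.imread("pics/side0.png").astype(float)
l3=None
th=np.radians(-3.2);R=np.array([[np.cos(th),-np.sin(th)],[np.sin(th),np.cos(th)]]);t=np.array([588.2,173.1])
P=lambda x,y,z:proj("side",[*(R@[x,y]+t),z])
# end face mid and near side: predicted rows at three columns for the paddle's near lower edge (y=52,z 59 at level)
for n,im in(("rest",a),("now",b)):
    for c in(194,196,198,208,212,216):
        print(n,c,[int(v) for v in im[164:192,c,0]])
for an in(0,.2,.25,.3):
    r=an-.25;o=[]
    for s in(105,90,70,50):
        for h in(3,-3): o.append(P(-60-s*np.cos(r),52,62-s*np.sin(r)+h).round(1).tolist())
    print(an,"near edge top/bot",o)
```

```text
[-2.64 -1.43  7.68] [452.  256.8  40. ]
rest 194 [83, 86, 86, 86, 86, 86, 86, 115, 113, 129, 116, 75, 77, 81, 79, 81, 83, 79, 80, 114, 118, 117, 118, 120, 118, 116, 120, 117]
rest 196 [85, 85, 87, 87, 86, 90, 78, 41, 18, 27, 99, 127, 106, 69, 82, 81, 81, 84, 120, 119, 118, 116, 117, 117, 116, 119, 118, 118]
rest 198 [83, 85, 84, 87, 86, 88, 42, 17, 16, 16, 26, 107, 120, 78, 70, 80, 81, 103, 116, 117, 115, 119, 117, 117, 117, 116, 117, 117]
rest 208 [76, 76, 76, 81, 81, 94, 123, 125, 125, 123, 127, 112, 76, 106, 112, 112, 112, 112, 112, 115, 114, 113, 112, 111, 115, 115, 113, 114]
rest 212 [81, 75, 81, 100, 67, 107, 124, 128, 126, 126, 128, 80, 64, 99, 110, 108, 110, 111, 112, 114, 113, 112, 112, 115, 114, 112, 83, 56]
rest 216 [84, 120, 85, 75, 135, 129, 125, 123, 125, 124, 116, 77, 72, 108, 113, 112, 111, 111, 112, 113, 111, 110, 111, 114, 109, 63, 54, 54]
now 194 [14, 24, 22, 15, 13, 14, 37, 66, 71, 71, 71, 71, 82, 113, 127, 132, 146, 119, 84, 105, 119, 119, 119, 120, 120, 120, 122, 118]
now 196 [13, 11, 13, 15, 14, 15, 12, 13, 17, 15, 13, 14, 15, 15, 17, 16, 52, 127, 145, 109, 107
[... 606 characters left out ...]
[[198.0, 177.5], [198.2, 179.1], [201.8, 177.1], [202.0, 178.6], [206.9, 176.5], [207.1, 178.0], [211.9, 175.9], [212.1, 177.3]]
0.2 near edge top/bot [[197.8, 183.1], [197.9, 184.5], [201.6, 181.8], [201.8, 183.3], [206.8, 180.1], [206.9, 181.6], [211.8, 178.4], [211.9, 179.9]]
0.25 near edge top/bot [[197.9, 184.4], [198.1, 185.9], [201.7, 182.9], [201.9, 184.4], [206.8, 181.0], [207.0, 182.4], [211.8, 179.1], [212.0, 180.5]]
0.3 near edge top/bot [[198.1, 185.7], [198.3, 187.1], [201.9, 184.0], [202.1, 185.5], [206.9, 181.8], [207.1, 183.3], [211.9, 179.7], [212.0, 181.1]][ WARN:0@1.115] global loadsave.cpp:1063 imwrite_ Unsupported depth image for selected encoder is fallbacked to CV_8U.
```

Sub-pixel edges give a paddle shift of 4.4, 3.0 and 2.0 px, against 4.2, 3.15 and 2.1 px predicted for level. The force is 7.7 N against 7.5 N expected. I make a numeric check that the driver's place is good, then hand in.

Run:
```python
from h import *
im=cv2.imread("pics/side_end.png");q=reds(im)
th=np.radians(-3.2);R=np.array([[np.cos(th),-np.sin(th)],[np.sin(th),np.cos(th)]]);t=np.array([588.2,173.1])
for c in q:
    vx,vy,x,y=cv2.fitLine(c,cv2.DIST_L2,0,.01,.01).ravel();k=(c-[x,y])@[vx,vy]
    for v in(k.min(),k.max()): print(len(c),"unit",(R.T@(ray("side",[x+v*vx,y+v*vy],62)[:2]-t)).round(1))
a=cv2.imread("pics/side0.png");d=(np.abs(a.astype(int)-im).max(2)>60).astype(np.uint8)
n,l,s,_=cv2.connectedComponentsWithStats(d);print("changed",[r[:5].tolist() for r in s[1:] if r[4]>25])
print(sense()["time"],sense()["ft_force"].round(1),sense()["tool_pos"].round(1));hand_in()
```

```text
162 unit [32.2 25.7]
162 unit [ 30.3 -94. ]
542 unit [-144.1 -746.2]
542 unit [ -96.4 -833.6]
changed [[14, 0, 21, 29, 454], [65, 0, 10, 9, 45], [81, 0, 22, 22, 376], [97, 24, 49, 32, 849], [25, 43, 47, 24, 389], [153, 50, 11, 16, 64], [176, 54, 39, 52, 1302], [74, 62, 18, 5, 37], [83, 72, 10, 3, 27], [81, 75, 26, 50, 611], [187, 107, 15, 14, 49], [179, 142, 36, 33, 381], [189, 150, 12, 10, 93], [0, 158, 56, 83, 1541], [236, 160, 37, 28, 226], [112, 168, 16, 19, 152], [192, 173, 27, 9, 75], [0, 174, 5, 27, 97], [7, 175, 8, 15, 64], [80, 180, 24, 25, 118], [95, 183, 21, 39, 515], [116, 184, 5, 27, 41], [129, 190, 4, 27, 67], [315, 262, 41, 31, 389]]
17.25 [-2.8 -1.4  8.3] [452.  256.8  40. ]
the job is handed in; nothing more can be done
```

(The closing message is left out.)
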